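# Hold a re-glued paint pan down in its box

## Task

One pan in the sloping paint box has just been re-glued and still stands up above its neighbours. Take the hand press out of its block, set its steel foot on the white dot in the middle of that raised pan with the press square to the pan's face, push the pan gently down until its face is level with its neighbours (about 10 N does it, never more than 20 N) and keep holding it there: the program finishes while the press is still in the gripper and pressing. Leave the cup, brush and eraser where they are.

Things in the scene. Friction and masses are not known exactly. Their poses are not given: they have to be found in the camera images.
- press: Hand press, 130 mm tall, about 0.12 kg: steel foot 16 mm in diameter, 60 mm long, under a pale wooden square handle 26 x 26 x 70 mm. Origin at the centre of the foot's flat end; z up the axis (handle from z = 60 to 130 mm), x and y square to the handle's flats. Starts upright in the stand, the whole handle above the block, its shoulder on the block's top.
- stand: Fixed dark wooden block 80 x 80 mm, 66 mm tall, with one upright through hole 21 mm in diameter in its middle, in which the press stands. Origin at the centre of its underside, on the table.
- paintbox: Fixed white box 150 x 270 mm on a wooden rest, face sloping 20 degrees, low edge at its own -x (towards the robot). Origin on the table under its middle, x up the slope (level), y along the rows, z vertical; top edge about 85 mm high. 3 rows of 6 round pans, 30 mm in diameter, 42 mm apart in a row, rows 44 mm apart; all but the raised one flush with the rim.
- loose_pan: Fixed seat of the raised pan: one of the four inner places of the middle row (which one changes). Origin: centre of the pan's face as it stands at the start, about 66 mm above the table; z is the outward normal of the face, tipped 20 degrees from vertical to the box's -x; x up the slope, y along the row.
- pan_mark (a point): White dot, 7 mm, at the centre of the raised pan's flat face (30 mm in diameter); moves with the pan, axes as for loose_pan. At the start the face stands 10 mm out above its neighbours' faces. The other three inner pans of that row look the same but lie flush and have no dot.
- pan_slide (a joint): How far the raised pan has been pushed in along its own axis: 0 standing out, 0.010 m level with its neighbours, 0.016 m a solid stop. Springy glue pad: 1.6 N starts it moving, then 0.8 N per mm, so 9.6 N holds it level; it springs back when let go.
- cup: White cup, 72 mm across, 80 mm tall, loose on the table; origin at the centre of its underside. Bystander.
- brush: Paint brush about 190 mm long lying on the table. Bystander.
- eraser: Dark rubber eraser 45 x 22 x 14 mm on the table. Bystander.
Mind the look-alikes: they are no part of the job. What is shaped like the press but red is not meant. Leave any pink look-alike of the stand alone.

How it is judged:
By the outcome, as a careful person would: the job done as asked, in the order asked, and still so for the second after the job is handed in, while the arm keeps its last pose, push and grip.
It also fails if it takes over 45 s, if anything falls off the work surface, if the arm or the gripper's body presses on something with over 40 N, if the wrist force passes 120 N, or if a joint passes its speed limit or range.

## Robot

A 7-joint arm with a two-finger parallel gripper is mounted at the origin on the work surface. World frame = base frame: x ahead of the robot, y to its left, z up, the work surface at z = 0. Lengths are in m, angles in rad, forces in N, time in s.
With the tool pointing down it reaches from about 0.4 to 0.85 m from the base axis. Payload 10.4 kg.
Tool frame: the origin (TCP) lies at the very end of the fingers, on their centre line; the grasp point (between the pads) lies 19 mm behind it; z points along the fingers, y is the line along which they close (so a half turn about z gives the same grasp; the last joint's range is limited). The gripper opens to 87 mm and grips with 3 to 60 N. Pads are 19 mm wide; open, the fingers measure 117 mm over their backs; the gripper's body (75 mm by 190 mm) begins 51 mm behind the grasp point.
Start: joints at [1.199, 0.332, -0.065, 1.46, 0.022, 1.35, -0.088], TCP at [0.214, -0.587, 0.223] pointing down, gripper open.
Joint ranges: [-2.6, 2.6], [-0.5, 2.12], [-1.47, 1.34], [0.16, 2.42], [-1.27, 4.41], [0.06, 2.06], [-2.6, 2.6]. Speed limits (rad/s): [2.22, 2.22, 2.79, 2.79, 3.14, 3.14, 3.14].

## Interface

Orientations are given as a unit quaternion [x, y, z, w].
In Python, from bench import status, camera, order gives the robot as it stands.
- The arm moves only by the tool jog_arm, never from a script. Its argument "plan" is a list of rows, each a list of 7 numbers: the turn, a rotation vector about the tool's x, y, z in rad, then the shift along the tool's x, y, z in mm, then the opening, from -1 (shut) to 1 (fully open). A call has 1 to 12 rows; each row is the pose to reach, as a shift and turn from the pose commanded when the call began, along the tool's axes at that moment; what a row does not reach only later rows make up. A row lasts 1/10 s, in which the tool goes at most 50 mm and 8.59 degrees, less where a joint would pass 70% of its speed; a pose out of reach is approached as far as the arm can. A call with a gripper value outside its range is refused whole. The fingers move at their own pace and stop on an object; "squeeze" is the grip in N (left out, the last holds). Time passes only in rows, so rows that repeat a pose let the fingers close. It gives the time, the measured TCP pose, the force, the opening and the grip force at its end, in the units of the state.
- status.read_state(): the state, without advancing time (a new reading comes with each control period).
- camera(name): name is "side" or "top" or "wrist"; returns a dict with "image" (480x640x3 uint8, red, green, blue), "z_map" (480x640 float32, m along the optical axis (not along the pixel's ray), 0 where there is no reading), "fx", "fy", "cx", "cy" (pixels), "world_from_camera" (4x4, takes a point from camera to world coordinates); the wrist camera has in their place "mount" (4x4, takes a point from camera to tool coordinates, whose origin is the TCP and whose axes are the flange's). Camera axes: x right, y down, z forward; pixel columns grow to the right and rows downward; lengths in m; the calibration is good to about 2 mm. A picture is of the moment at which its call begins: read the wrist's pose just before it.
- order.close_job(): hands the job in; it is judged then, once.
The state is a dict: "time": time; "joint_positions": joint angles; "joint_vel": joint speeds; "joint_torque": joint torques, N m; "ee_pos": TCP position; "eef_rot": TCP orientation; "ft_force": force on the tool from outside, world axes, zero at the start; "torque": the same for the moment, N m; "width": finger opening in m; "grip_force": force on a finger pad.
Only numpy, scipy, OpenCV 4.12 (cv2) and the standard library are available. Lean on these libraries where they do the work, as an engineer would, in place of code of your own. Each camera call takes 0.05 s, during which the arm holds its last target. There are 200 camera calls.

## Working session

There is one attempt and no reset: what is moved stays moved. The work goes in short steps, Python scripts to look and compute and a tool call to move; the robot and the scene stay as the last step left them, time stands still between calls to the robot, and variables do not carry over. Pictures are saved under pics/ and viewed, at most 10 in all, crops included, and the job is handed in when it is done.

Besides the shell and the picture viewer there is one more tool, called after ">>>" as name(argument=value, ...) on one line, values as JSON. jog_arm: Moves the arm, as the interface text tells. Its arguments: {"type":"object","properties":{"plan":{"type":"array"},"squeeze":{"type":"number"}},"required":["plan"]}

```bash
ls; mkdir -p pics
python3 - <<'E'
from bench import status,camera
import cv2,numpy as np
s=status.read_state();print({k:np.round(v,4).tolist() for k,v in s.items()})
for n in ["top","side"]:
    c=camera(n);cv2.imwrite(f"pics/{n}0.png",c["image"][:,:,::-1]);np.savez(f"{n}0.npz",**c)
    print(n,c["fx"],c["fy"],c["cx"],c["cy"],np.round(c["world_from_camera"],4).tolist(),(c["z_map"]>0).mean())
E
```

```text
pics
{'time': 0.0, 'joint_positions': [1.1994, 0.3329, -0.0647, 1.4609, 0.0216, 1.3499, -0.0885], 'joint_vel': [0.0015, 0.0006, 0.0003, -0.0001, 0.0011, 0.0004, 0.0019], 'joint_torque': [0.0013, -62.3252, 0.0255, -38.9885, -0.0612, 0.0399, 0.0001], 'ee_pos': [0.2135, -0.587, 0.2218], 'eef_rot': [0.9848, 0.1735, -0.0002, -0.0007], 'ft_force': [-0.6438, 0.3521, 0.3401], 'torque': [-0.0021, 0.0587, 0.0246], 'grip_force': 0.0, 'width': 0.0868}
top 492.36675002484924 492.36675002484924 323.1473903904033 236.25353461153267 [[-0.006, -0.9949, 0.1006, 0.4534], [-1.0, 0.0058, -0.0022, -0.0466], [0.0017, -0.1006, -0.9949, 0.9552], [0.0, 0.0, 0.0, 1.0]] 0.9961295572916666
side 507.47233908481513 507.47233908481513 314.1855934666335 237.58442309116037 [[-0.7618, -0.3783, 0.5259, 0.1002], [-0.6475, 0.4176, -0.6374, 0.5441], [0.0215, -0.8261, -0.5631, 0.5799], [0.0, 0.0, 0.0, 1.0]] 0.9961979166666667
```

View pics/top0.png

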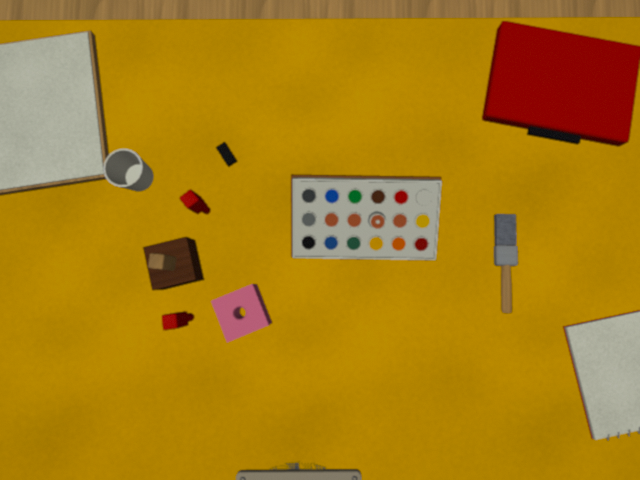

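View pics/side0.png

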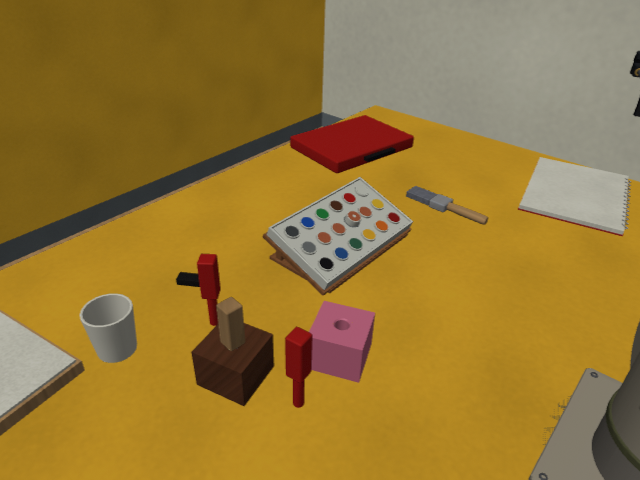

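The top view shows the press handle top at about (157,261) in the dark stand (173,264). The raised pan with its white dot is at (377,221). The red look-alikes are at (172,321) and (195,202), and the pink block is at (240,313).

```bash
cat > h.py <<'E'
import numpy as np,cv2
from scipy.spatial.transform import Rotation as R
def cloud(c):
    v,u=np.mgrid[:480,:640];z=c["z_map"]
    P=np.stack([(u-c["cx"])/c["fx"]*z,(v-c["cy"])/c["fy"]*z,z],-1)
    M=c["world_from_camera"];return P@M[:3,:3].T+M[:3,3]
def ray(c,u,v,z):
    M=c["world_from_camera"];d=M[:3,:3]@[(u-c["cx"])/c["fx"],(v-c["cy"])/c["fy"],1]
    return M[:3,3]+d*(z-M[2,3])/d[2]
E
python3 - <<'E'
from h import *
for n,box in [("top",(140,185,230,290)),("side",(215,250,290,350))]:
    c=dict(np.load(n+"0.npz"));P=cloud(c)
    x0,x1,y0,y1=(135,185,235,290) if n=="top" else (210,250,290,360)
    m=np.zeros((480,640),bool);m[y0:y1,x0:x1]=True
    t=m&(P[...,2]>0.128)
    print(n,"handle top",t.sum(),P[t].mean(0).round(4),np.argwhere(t).mean(0)[::-1])
    r=cv2.minAreaRect((P[t][:,:2]*1000).astype(np.float32));print(r)
    # corner pixels projected onto z=.136
    k=cv2.minAreaRect(np.argwhere(t)[:,::-1].astype(np.float32));print([ray(c,*q,0.136).round(4)for q in cv2.boxPoints(k)], ray(c,*k[0],.136))
    hb=m&(P[...,2]>0.08)&(P[...,2]<.12);print("body",hb.sum(),P[hb].mean(0).round(4))
c=dict(np.load("top0.npz"));P=cloud(c)
m=np.zeros((480,640),bool);m[225:300,135:215]=True
t=m&(abs(P[...,2]-.066)<.004);print("stand",cv2.minAreaRect((P[t][:,:2]*1000).astype(np.float32)))
m[:]=0;m[165:275,280:450]=True
t=m&(P[...,2]>.02);Q=P[t];A=np.c_[Q[:,:2],np.ones(len(Q))]
for _ in range(5):
    k=np.linalg.lstsq(A,Q[:,2],rcond=None)[0];g=abs(A@k-Q[:,2])<.004;A,Q=A[g],Q[g]
print("plane",k,np.degrees(np.arctan(np.hypot(*k[:2]))),"yaw",np.degrees(np.arctan2(k[1],k[0])),len(Q),Q[:,2].min(),Q[:,2].max())
print("box",cv2.minAreaRect((P[t][:,:2]*1000).astype(np.float32)))
res=P[...,2]-(P[...,:2]@k[:2]+k[2]);h=t&(res>.006);print("raised",h.sum(),P[h].mean(0),np.argwhere(h).mean(0)[::-1])
im=c["image"].astype(int);w=np.zeros_like(h);w[216:227,372:383]=True
print(im[214:229,370:385].min(2))
s=dict(np.load("side0.npz"));print(s["image"][208:228,343:364].min(2).astype(int)) 
for nm,(x0,x1,y0,y1) in dict(r1=(155,200,305,335),r2=(175,215,185,218)).items():
    q=im[y0:y1,x0:x1];a=(q[...,0]>90)&(q[...,1]<60);p=P[y0:y1,x0:x1][a];print(nm,p[:,2].max(),p[p[:,2]>p[:,2].max()-.01].mean(0))
E
```

```text
top handle top 257 [0.4952 0.2211 0.1573] [156.81712062 260.92217899]
((481.0068664550781, 97.51303100585938), (292.73297119140625, 25.684127807617188), 83.31553649902344)
[array([0.4944, 0.2538, 0.136 ]), array([0.5251, 0.2342, 0.136 ]), array([0.5013, 0.1983, 0.136 ]), array([0.4707, 0.2179, 0.136 ])] [0.49783184 0.22604067 0.136     ]
body 105 [0.4948 0.2174 0.0999]
side handle top 371 [0.4855 0.2419 0.1445] [229.06738544 307.50673854]
((300.07684326171875, 377.30084228515625), (32.018218994140625, 519.7680053710938), 53.6829833984375)
[array([0.5298, 0.2318, 0.136 ]), array([0.5012, 0.2062, 0.136 ]), array([0.4275, 0.2747, 0.136 ]), array([0.4527, 0.2971, 0.136 ])] [0.4753636 0.2546287 0.136    ]
body 554 [0.4901 0.2382 0.1003]
stand ((496.6673583984375, 229.78439331054688), (80.455322265625, 81.08647155761719), 13.614566802978516)
plane [0.05358527 0.03155225 0.03186671] 3.55833382197348 yaw 30.490562372048654 1968 0.04957120581709307 0.06928421937690887
box ((555.1112060546875, -126.47113037109375), (277.8363342285156, 206.74452209472656), 88.79901885986328)
raised 3529 [ 0.620
[... 2203 characters left out ...]
 129 144 144 147 142 115 105 126
  154 156 155]
 [155 143 117 113 123 121 118 114 110 105 104  99  89  81  78  72  96 142
  155 155 155]
 [155 154 139 102 112 118 116 111 107 102  96  87  79  71  68  68 101 144
  155 155 155]
 [150 155 154 138 101 107 112 108 103  97  90  82  74  69  67  81 121 155
  155 155 155]
 [122 150 156 154 141 108  93 101  99  93  85  77  71  66  70 103 143 155
  155 155 156]
 [ 77 127 156 155 155 145 119  95  98  86  83  80  78  75  73 117 154 155
  155 156 155]
 [ 51 101 155 155 155 154 152 151 144 126 128 131 132 150 151 152 155 155
  155 155 155]]
r1 0.9551668202338558 [ 0.45339029 -0.04661862  0.95516682]
r2 0.13404303534498274 [0.60250408 0.17888967 0.12931085]
```

```bash
cat >> h.py <<'E'
def tri(obs):
    A=np.zeros((3,3));b=np.zeros(3)
    for c,u,v in obs:
        M=c["world_from_camera"];d=M[:3,:3]@[(u-c["cx"])/c["fx"],(v-c["cy"])/c["fy"],1];d/=np.linalg.norm(d)
        Q=np.eye(3)-np.outer(d,d);A+=Q;b+=Q@M[:3,3]
    p=np.linalg.solve(A,b);res=[]
    for c,u,v in obs:
        M=c["world_from_camera"];q=M[:3,:3].T@(p-M[:3,3]);res.append((q[0]/q[2]*c["fx"]+c["cx"]-u,q[1]/q[2]*c["fy"]+c["cy"]-v))
    return p,np.round(res,2)
def cen(g,u0,v0,r,th):
    w=np.clip(g[v0-r:v0+r+1,u0-r:u0+r+1].astype(float)-th,0,None);v,u=np.mgrid[v0-r:v0+r+1,u0-r:u0+r+1]
    return (w*u).sum()/w.sum(),(w*v).sum()/w.sum()
E
python3 - <<'E'
from h import *
t=dict(np.load("top0.npz"));s=dict(np.load("side0.npz"))
a=cen(t["image"].min(2),377,221,4,50);b=cen(s["image"].min(2),354,215,3,60)
print("dot",a,b,*tri([(t,*a),(s,*b)]), ray(t,*a,.066),ray(s,*b,.066))
im=t["image"].astype(int)
# box outline: white pixels
hsv=cv2.cvtColor(t["image"],cv2.COLOR_RGB2HSV)
m=((hsv[...,1]<60)&(hsv[...,2]>90)).astype(np.uint8);m[:165]=0;m[275:]=0;m[:,:280]=0;m[:,450:]=0
cs=max(cv2.findContours(m,0,2)[0],key=cv2.contourArea)
hull=cv2.convexHull(cs);ap=cv2.approxPolyDP(hull,6,True)[:,0];print(ap)
for p in ap: print([ray(t,*p,z).round(4) for z in ((.085,) if p[1]<220 else (.034,))])
# flush pans of middle row
for u in (309,332,354,400,423): 
    k=(hsv[...,1]>75).astype(np.uint8)
for n,c,(x0,x1,y0,y1) in (("top",t,(140,185,240,285)),("side",s,(212,248,290,352))):
    print(n);q=c["image"][y0:y1:2,x0:x1:2].astype(int);print(*[" ".join("%3d"%v for v in r) for r in q[...,0]],sep="\n")
E
```

```text
dot (np.float64(377.27856025039125), np.float64(221.339593114241)) (np.float64(354.2546419098143), np.float64(214.94827586206895)) [ 0.57051896 -0.14667902  0.06781357] [[-0.27 -0.42]
 [ 0.47  0.06]] [ 0.5699922  -0.14736422  0.066     ] [ 0.57298731 -0.14869927  0.066     ]
[[292 179]
 [440 180]
 [435 258]
 [294 257]]
[array([0.6451, 0.0068, 0.085 ])]
[array([ 0.6418, -0.2593,  0.085 ])]
[array([ 0.5044, -0.2579,  0.034 ])]
[array([0.5078, 0.0061, 0.034 ])]
top
177 179 179 178 179 178 180 180 181 181 181 180 175 165 156 127 102  82  72  72  73  73  73
177 180 181 181 180 181 181 180 175 165 150 122  98  82  73  71  72  72  72  72  73  73  74
178 179 178 181 177 165 148 123  99  83  72  72  71  72  73  74  73  75  73  73  75  77  76
178 171 147 119  95  79  72  73  70  71  73  73  73  72  75  76  76  77  78  77  76  76  72
181 159  78  71  72  73  74  74  72  73  74  75  74  74  75  75  74  71  71  71  70  71  69
178 172  93  74  73  74  74  74  75  74  73  75  74  73  72  71  72  70  70  69  70  70  70
178 176 110  74  74  76  80  75  71  70  72  69  69  69  69  69  69  70  69  71  
[... 3019 characters left out ...]
  99  99 102  96  70  65  65  67  67  68  65  64  72
 70  71  72  73 107  99  99 101  98  72  65  65  67  66  67  63  65  70
 72  73  73  72  99  99  98 101 101  75  64  65  67  67  66  63  63  67
 72  74  73  69  92  98  98 100 101  79  65  64  67  67  67  63  63  63
 74  73  69  67  87  98  99 101 102  81  64  65  68  66  64  62  62  62
 73  69  67  68  74  98  99 100 103  87  63  65  68  67  63  62  62  65
 70  67  67  68  69  76  99 100 102  88  63  63  67  67  65  59  65  66
 68  68  68  69  69  72  67  99 103  91  64  64  67  65  57  63  66  67
 68  68  68  70  72  73  68  66 103  93  65  63  56  59  62  66  66  69
 68  69  70  72  72  68  64  67  68  87  60  66  61  62  66  65  68  69
```

Run:
```python
import cv2,numpy as np
a=cv2.imread("pics/top0.png")[235:295,135:215];b=cv2.imread("pics/side0.png")[290:360,205:265]
a=cv2.resize(a,(560,420),interpolation=cv2.INTER_NEAREST)
cv2.imwrite("pics/crop.png",a)
```

```text
(no output)
```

View pics/crop.png

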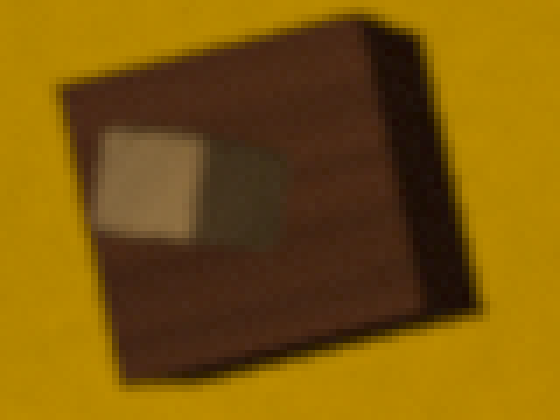

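The crop shows the handle top face with corners at about (149,253), (164,255), (163,270) and (148,268), sitting upright in the stand.

Run:
```python
from h import *
t=dict(np.load("top0.npz"));s=dict(np.load("side0.npz"))
out=[]
for c,(x0,x1,y0,y1),th in ((t,(148,167,250,274),102),(s,(215,245,297,318),115)):
    q=c["image"][y0:y1,x0:x1].astype(int);m=((q[...,0]>th)&(q[...,2]>50)).astype(np.uint8);print(m.sum())
    cs=max(cv2.findContours(m,0,2)[0],key=cv2.contourArea);M=cv2.moments(m,True)
    ct=(M["m10"]/M["m00"]+x0,M["m01"]/M["m00"]+y0);out.append((c,*ct))
    pts=np.array([ray(c,u+x0,v+y0,.136)[:2]*1000 for u,v in cs[:,0]],np.float32);print(ct,ray(c,*ct,.136),cv2.minAreaRect(pts))
print(tri(out))
cor=[ray(t,135+u/7-.5,235+v/7-.5,.136)[:2] for u,v in ((100,128),(203,137),(193,243),(92,232))];print(np.round(cor,4),np.mean(cor,0))
for i in range(4):
    d=cor[(i+1)%4]-cor[i];print(np.degrees(np.arctan2(d[1],d[0])),np.linalg.norm(d))
st=[ray(t,135+u/7-.5,235+v/7-.5,.066)[:2] for u,v in ((60,90),(362,18),(422,312),(122,382))];print("stand",np.mean(st,0))
```

```text
184
(155.67934782608697, 261.0271739130435) [0.49640405 0.23024056 0.136     ] ((496.4667663574219, 230.43284606933594), (21.93584632873535, 23.280412673950195), 89.66432189941406)
238
(228.65126050420167, 305.109243697479) [0.49637257 0.23399789 0.136     ] ((496.6875305175781, 233.93707275390625), (25.044443130493164, 23.823877334594727), 81.5354995727539)
(array([0.49739846, 0.23183361, 0.13361433]), array([[-0.46, -0.52],
       [ 0.86,  0.19]]))
[[0.5102 0.2421]
 [0.5079 0.2176]
 [0.4827 0.2193]
 [0.4855 0.2433]] [0.49658907 0.23054362]
-95.32524398437297 0.024657757340345133
176.13541234756516 0.02522213926862483
83.47444970394659 0.024172414243321685
-2.6983831882915554 0.024733575851993525
stand [0.49629123 0.22976674]
```

>>> jog_arm(plan=[[0, 0, 0.05, 35, -26, -2, 1], [0, 0, 0.1, 70, -52, -5, 1], [0, 0, 0.15, 105, -78, -7, 1], [0, 0, 0.2, 140, -104, -9, 1], [0, 0, 0.25, 175, -130, -12, 1], [0, 0, 0.3, 210, -156, -14, 1], [0, 0, 0.35, 245, -182, -16, 1], [0, 0, 0.35, 280, -208, -19, 1], [0, 0, 0.35, 315, -234, -21, 1], [0, 0, 0.35, 350, -260, -23, 1], [0, 0, 0.35, 385, -286, -26, 1], [0, 0, 0.35, 419, -313, -28, 1]])

```text
time: 1.3
ee_pos: [0.501, -0.1485, 0.2506]
eef_rot: [1.0, -0.001, -0.0, 0.0]
ft_force: [0.7, -0.5, 0.6]
width: 0.0872
grip_force: 0.0
```

Run:
```python
from h import *
from bench import status,camera
s=status.read_state();c=camera("wrist");print(s["time"],s["ee_pos"],s["eef_rot"],R.from_quat(s["eef_rot"]).as_matrix().round(3).tolist(),s["ft_force"])
cv2.imwrite("pics/w1.png",c["image"][:,:,::-1]);T=np.eye(4);T[:3,:3]=R.from_quat(s["eef_rot"]).as_matrix();T[:3,3]=s["ee_pos"]
c["world_from_camera"]=T@c["mount"];np.savez("w1.npz",**c);print(c["mount"].round(3).tolist(),c["fx"],c["cx"],c["cy"])
```

```text
1.3 [ 0.50104475 -0.1484524   0.25056401] [ 9.99999743e-01 -7.13710992e-04 -2.18616762e-06  7.40615401e-05] [[1.0, -0.001, -0.0], [-0.001, -1.0, -0.0], [-0.0, 0.0, -1.0]] [ 0.65385245 -0.51967398  0.61392214]
[[0.001, -0.956, -0.292, 0.081], [1.0, 0.001, 0.0, 0.001], [0.0, -0.292, 0.956, -0.162], [0.0, 0.0, 0.0, 1.0]] 356.12634468919913 322.92531133223196 237.18790607622375
```

View pics/w1.png

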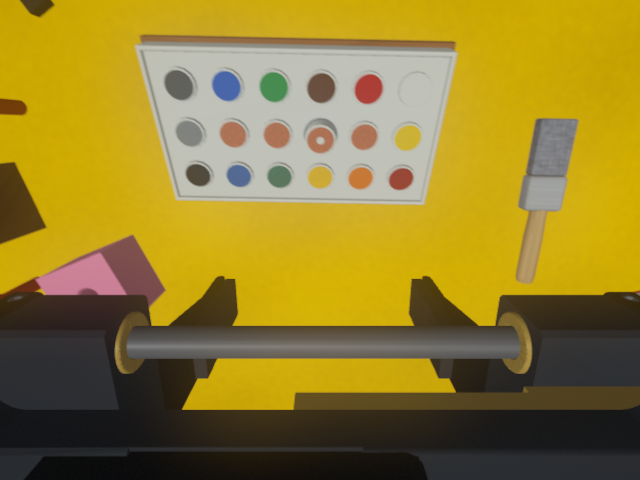

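The wrist view shows the raised pan's dot at (320,141) and the whole box square to the tool.

>>> jog_arm(plan=[[0, 0, 0, -15, -45, 0, 1], [0, 0, 0, -30, -90, 0, 1], [0, 0, 0, -45, -135, 0, 1], [0, 0, 0, -60, -180, 0, 1], [0, 0, 0, -66, -227, 0, 1], [0, 0, 0.04, -66, -275, 0, 1], [0, 0, 0.08, -66, -323, 0, 1], [0, 0, 0.08, -66, -360, 0, 1], [0, 0, 0.08, -66, -380, 0, 1], [0, 0, 0.08, -66, -380, 0, 1]])

```text
time: 2.35
ee_pos: [0.4338, 0.2329, 0.2502]
eef_rot: [0.999, -0.038, -0.001, -0.001]
ft_force: [0.1, -1.3, 0.4]
width: 0.0871
grip_force: 0.0
```

Run:
```python
from h import *
from bench import status,camera
s=status.read_state();c=camera("wrist");print(s["time"],s["ee_pos"],R.from_quat(s["eef_rot"]).as_matrix().round(4).tolist(),s["ft_force"])
cv2.imwrite("pics/w2.png",c["image"][:,:,::-1]);T=np.eye(4);T[:3,:3]=R.from_quat(s["eef_rot"]).as_matrix();T[:3,3]=s["ee_pos"]
c["world_from_camera"]=T@c["mount"];np.savez("w2.npz",**c)
t=dict(np.load("top0.npz"));sd=dict(np.load("side0.npz"));w=dict(np.load("w1.npz"))
a=cen(t["image"].min(2),377,221,4,50);b=cen(sd["image"].min(2),354,215,3,60);d=cen(w["image"].min(2),320,141,5,125)
print(w["image"][134:149,312:329].min(2));print(d)
print(tri([(t,*a),(sd,*b),(w,*d)]),ray(w,*d,.066),ray(t,*a,.066),ray(sd,*b,.066))
hs=cv2.cvtColor(w["image"],cv2.COLOR_RGB2HSV);m=((hs[...,1]>70)|(hs[...,2]<130)).astype(np.uint8)
m[:65]=0;m[190:]=0;m[:,:165]=0;m[:,420:]=0
n,l,st,ce=cv2.connectedComponentsWithStats(m)
for i in range(1,n):
    if st[i,4]>300: print(st[i,4],ce[i].round(1),ray(w,*ce[i],.073 if ce[i][1]<105 else .058 if ce[i][1]<155 else .042).round(4))
```

```text
2.35 [0.43381823 0.23291639 0.25023561] [[0.9971, -0.0762, -0.001], [-0.0762, -0.9971, 0.0012], [-0.0011, -0.0011, -1.0]] [ 0.13457811 -1.31978718  0.35689576]
[[ 86  86  86  85  86  85  84  84  84  84  85  84  85  85  86  86  86]
 [ 86  86  86  86  85  85  85  85  85  84  85  85  86  87  85  85  85]
 [ 86  85  85  85  87  96 105 112 111 101  89  85  85  85  85  85  85]
 [ 85  85  84  87 102 127 143 154 158 149 126  99  85  84  83  85  85]
 [ 85  85  85  95 123 149 165 175 180 182 169 135  97  85  84  84  86]
 [ 86  85  85 103 135 160 175 183 184 184 180 160 120  88  84  86  86]
 [ 86  86  85 101 140 166 179 184 184 184 181 168 133  96  86  86  88]
 [ 85  86  85  93 132 166 180 184 184 184 180 165 137 102  86  86  87]
 [ 86  86  86  86 112 153 177 184 183 181 174 158 129  97  86  86  85]
 [ 85  86  86  87  89 117 154 172 171 166 157 140 110  88  85  85  85]
 [ 85  85  86  86  86  87  94 119 135 131 125 111  92  85  85  85  85]
 [ 86  85  85  84  86  87  85  85  89  91  88  85  85  85  85  85  85]
 [ 85  85  84  85  85  86  86  87  87  86  85  85  84  85  85  86  85]
 [ 86  86  86  85
[... 427 characters left out ...]
 [178.4  84.7] [ 0.6186 -0.0222  0.073 ]
636 [225.9  85.8] [ 0.6177 -0.0641  0.073 ]
610 [273.5  86.7] [ 0.617  -0.1061  0.073 ]
613 [320.9  87.6] [ 0.6162 -0.148   0.073 ]
661 [368.3  88.6] [ 0.6154 -0.19    0.073 ]
507 [232.6 134. ] [ 0.5765 -0.0633  0.058 ]
500 [276.4 134.9] [ 0.5757 -0.1052  0.058 ]
498 [363.9 136.8] [ 0.574  -0.1891  0.058 ]
529 [407.2 137.7] [ 0.5732 -0.2307  0.058 ]
469 [320.1 139.8] [ 0.5712 -0.147   0.058 ]
403 [197.6 174.7] [ 0.536  -0.0202  0.042 ]
372 [238.4 175.4] [ 0.5352 -0.0624  0.042 ]
365 [279.  176.2] [ 0.5344 -0.1043  0.042 ]
435 [319.6 177.2] [ 0.5334 -0.1463  0.042 ]
433 [360.1 177.8] [ 0.5327 -0.1883  0.042 ]
409 [400.6 178.6] [ 0.5318 -0.2303  0.042 ]
```

View pics/w2.png

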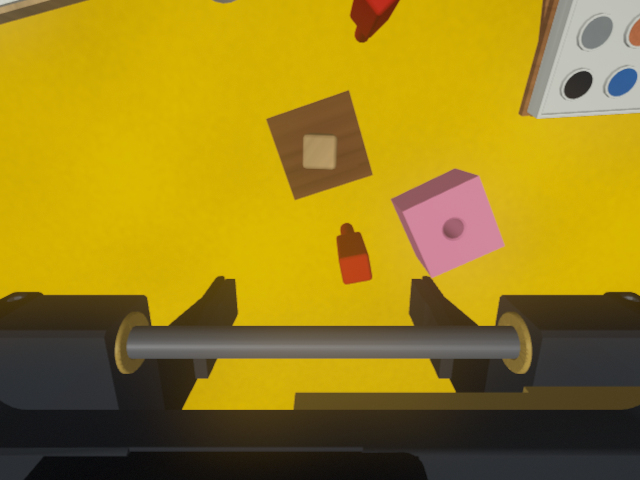

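The wrist view shows the handle top at (320,152), nearly aligned with the tool. A red look-alike is nearer the robot at (353,250) and the pink block is at (450,225).

Run:
```python
from h import *
w=dict(np.load("w2.npz"));hs=w["image"].astype(int)
q=hs[125:180,290:350];print(q[27,::4].tolist())
m=((q[...,0]>150)&(q[...,2]>80)).astype(np.uint8);print(m.sum())
cs=max(cv2.findContours(m,0,2)[0],key=cv2.contourArea);r=cv2.minAreaRect(cs);print(r)
u,v=r[0][0]+290,r[0][1]+125;print(u,v,ray(w,u,v,.136))
pts=np.array([ray(w,a+290,b+125,.136)[:2]*1000 for a,b in cs[:,0]],np.float32);print(cv2.minAreaRect(pts))
```

```text
[[118, 82, 40], [115, 80, 39], [114, 78, 39], [121, 89, 50], [171, 144, 96], [174, 147, 98], [172, 144, 96], [174, 146, 98], [176, 148, 100], [177, 149, 100], [181, 151, 102], [160, 132, 86], [116, 79, 42], [116, 79, 42], [113, 77, 40]]
1001
((28.5, 27.0), (32.0, 31.0), 90.0)
318.5 152.0 [0.49734582 0.23035768 0.136     ]
((497.19696044921875, 230.39552307128906), (23.702219009399414, 23.60231590270996), 85.69966125488281)
```

>>> jog_arm(plan=[[0, 0, 0, 25, -1, 20, 1], [0, 0, 0, 50, -2, 50, 1], [0, 0, 0, 63, -2, 80, 1], [0, 0, 0, 63, -2, 90, 1], [0, 0, 0, 63, -2, 90, 1], [0, 0, 0, 63, -2, 90, 1]])

```text
time: 3.0
ee_pos: [0.4977, 0.2269, 0.1618]
eef_rot: [0.999, -0.041, 0.001, -0.0]
ft_force: [-0.0, -0.2, 0.6]
width: 0.0871
grip_force: 0.0
```

>>> jog_arm(plan=[[0, 0, 0, 0, -3.5, 10, 1], [0, 0, 0, 0, -3.5, 35, 1], [0, 0, 0, 0, -3.5, 60, 1], [0, 0, 0, 0, -3.5, 73, 1], [0, 0, 0, 0, -3.5, 75, 1], [0, 0, 0, 0, -3.5, 75, 1]])

```text
time: 3.6
ee_pos: [0.4983, 0.2308, 0.0862]
eef_rot: [0.999, -0.04, 0.0, -0.0]
ft_force: [0.3, 0.7, 0.2]
width: 0.0871
grip_force: 0.0
```

Run:
```python
from h import *
from bench import status,camera
s=status.read_state();print(s["ee_pos"],s["ft_force"],np.round(s["joint_positions"],2),R.from_quat(s["eef_rot"]).as_matrix().round(4).tolist())
```

```text
[0.49833094 0.23077051 0.0862066 ] [0.2910037  0.7267228  0.17148878] [ 0.14  0.39 -0.78  1.79  0.31  1.09 -2.4 ] [[0.9967, -0.0808, 0.0006], [-0.0808, -0.9967, 0.0002], [0.0006, -0.0003, -1.0]]
```

>>> jog_arm(plan=[[0, 0, 0, -1, 0, 0, -1], [0, 0, 0, -1, 0, 0, -1], [0, 0, 0, -1, 0, 0, -1], [0, 0, 0, -1, 0, 0, -1], [0, 0, 0, -1, 0, 0, -1], [0, 0, 0, -1, 0, 0, -1], [0, 0, 0, -1, 0, 0, -1], [0, 0, 0, -1, 0, 0, -1]], squeeze=45)

```text
time: 4.4
ee_pos: [0.4971, 0.2305, 0.0855]
eef_rot: [0.999, -0.041, 0.0, 0.0]
ft_force: [-0.5, -0.0, 0.3]
width: 0.031
grip_force: 0.0
```

>>> jog_arm(plan=[[0, 0, 0, 0, 0, 0, -1], [0, 0, 0, 0, 0, 0, -1], [0, 0, 0, 0, 0, 0, -1], [0, 0, 0, 0, 0, 0, -1], [0, 0, 0, 0, 0, 0, -1]])

```text
time: 4.9
ee_pos: [0.4971, 0.2305, 0.0855]
eef_rot: [0.999, -0.041, 0.0, 0.0]
ft_force: [-0.3, 0.5, -0.3]
width: 0.0262
grip_force: 44.9
```

>>> jog_arm(plan=[[0, 0, 0, 0, 0, -4, -1], [0, 0, 0, 0, 0, -15, -1], [0, 0, 0, 0, 0, -35, -1], [0, 0, 0, 0, 0, -60, -1], [0, 0, 0, 0, 0, -85, -1], [0, 0, 0, 0, 0, -110, -1], [0, 0, 0, 0, 0, -125, -1], [0, 0, 0, 0, 0, -130, -1], [0, 0, 0, 0, 0, -130, -1]])

```text
time: 5.8
ee_pos: [0.4972, 0.2305, 0.2157]
eef_rot: [0.999, -0.041, 0.0, 0.0]
ft_force: [0.1, 0.0, -1.0]
width: 0.0259
grip_force: 44.9
```

```bash
cat >> h.py <<'E'
def target(dot,so,psi=-1.1,L=.0795):
    p=np.radians(psi);a=np.radians(20);b=np.array([np.cos(p),np.sin(p),0])
    n=-np.sin(a)*b+np.array([0,0,np.cos(a)]);x=np.cos(a)*b+np.array([0,0,np.sin(a)])
    return np.c_[x,np.cross(-n,x),-n],dot+n*(L+so),n
def rel(s,Rt,pt):
    R0=R.from_quat(s["eef_rot"]).as_matrix()
    return R.from_matrix(R0.T@Rt).as_rotvec().round(4),(R0.T@(pt-s["ee_pos"])*1000).round(1)
E
python3 - <<'E'
from h import *
from bench import status
s=status.read_state();D=np.array([.571,-.147,.067])
Rt,pt,n=target(D,.05);print(rel(s,Rt,pt),pt)
E
```

```text
(array([ 0.0109,  0.3483, -0.0614]), array([ 59.9, 373. ,  27.1])) [ 0.52671655 -0.14614971  0.18869019]
```

>>> jog_arm(plan=[[0, 0, 0, 3, 20, 0, -1], [0, 0, 0, 10, 60, 0, -1], [0, 0.03, -0.01, 18, 105, 0, -1], [0, 0.08, -0.02, 26, 150, 0, -1], [0, 0.14, -0.03, 34, 195, 0, -1], [0, 0.2, -0.04, 42, 240, 0, -1], [0.01, 0.26, -0.05, 50, 285, 0, -1], [0.01, 0.31, -0.06, 56, 330, 5, -1], [0.011, 0.348, -0.061, 60, 360, 15, -1], [0.011, 0.348, -0.061, 60, 373, 25, -1], [0.011, 0.348, -0.061, 60, 373, 27, -1], [0.011, 0.348, -0.061, 60, 373, 27, -1]])

```text
time: 7.0
ee_pos: [0.5266, -0.1443, 0.1876]
eef_rot: [0.985, -0.009, 0.172, 0.001]
ft_force: [-0.1, 0.5, -1.3]
width: 0.0253
grip_force: 44.9
```

Run:
```python
from h import *
from bench import status,camera
s=status.read_state();D=np.array([.571,-.147,.067])
Rt,pt,n=target(D,.05);print(s["time"],rel(s,Rt,pt),s["ft_force"],np.round(s["joint_positions"],2))
ims=[]
for k in ("top","side","wrist"):
    c=camera(k)
    if k=="wrist":
        T=np.eye(4);T[:3,:3]=R.from_quat(s["eef_rot"]).as_matrix();T[:3,3]=s["ee_pos"];c["world_from_camera"]=T@c["mount"]
    np.savez(k+"3.npz",**c);ims.append(c["image"][:,:,::-1])
a=cv2.resize(ims[1][60:260,270:470],(400,400),interpolation=2);b=cv2.resize(ims[0][160:260,320:420],(400,400),interpolation=2)
cv2.imwrite("pics/3.png",np.hstack([a,b]));cv2.imwrite("pics/w3.png",ims[2])
```

```text
7.0 (array([-0.002 ,  0.0031,  0.0006]), array([ 0.5,  1.8, -0.9])) [-0.06378802  0.52379102 -1.28910909] [ 0.75 -0.03 -0.5   1.99 -0.12  0.84 -1.28]
```

View pics/3.png

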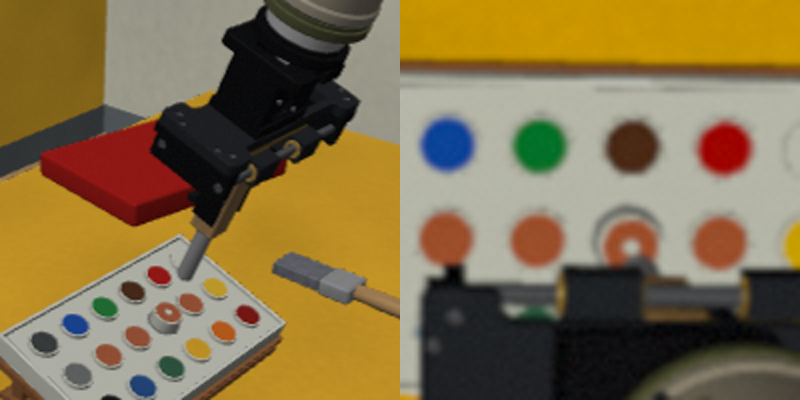

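View pics/w3.png

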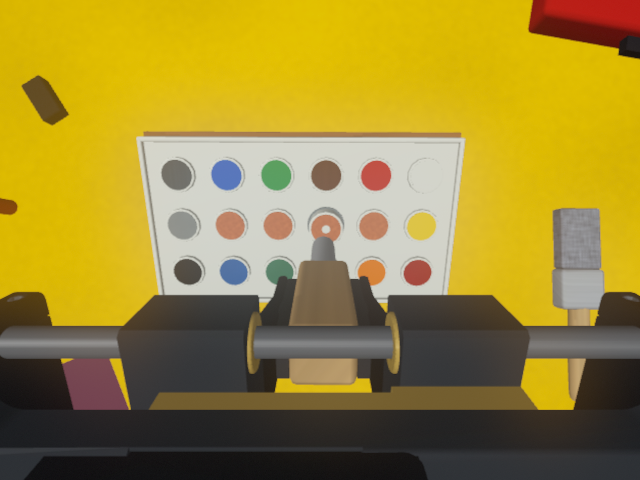

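The wrist view shows the foot tip at about (323,239) and the dot at (326,229). The press hangs straight in the gripper, centred left to right.

Run:
```python
from h import *
from bench import status
w=dict(np.load("wrist3.npz"));Mi=np.linalg.inv(w["mount"])
def pr(p): q=Mi[:3,:3]@(np.array(p)/1000)+Mi[:3,3];return (q[0]/q[2]*w["fx"]+w["cx"]).round(1),(q[1]/q[2]*w["fy"]+w["cy"]).round(1)
for p in ((8,0,79.5),(0,8,79.5),(0,-8,79.5),(0,8,21),(0,-8,21),(13,13,-50.5),(13,-13,-50.5),(13,13,19.5),(13,-13,19.5)): print(p,pr(p))
d=cen(w["image"].min(2),326,229,4,125);print("dot",d,ray(w,*d,.067),np.load("w1.npz")["image"].shape)
im=w["image"];print(*[" ".join("%3d"%v for v in r) for r in im[222:272:2,302:346,2]],sep="\n")
print(im[300,280:370,2],im[330-75,300:346].tolist()[::3],im[370:392,323].tolist()[::2])
```

```text
(8, 0, 79.5) (np.float64(321.3), np.float64(235.7))
(0, 8, 79.5) (np.float64(332.5), np.float64(246.4))
(0, -8, 79.5) (np.float64(310.1), np.float64(246.4))
(0, 8, 21) (np.float64(335.1), np.float64(279.6))
(0, -8, 21) (np.float64(306.5), np.float64(279.6))
(13, 13, -50.5) (np.float64(356.0), np.float64(327.6))
(13, -13, -50.5) (np.float64(283.0), np.float64(327.5))
(13, 13, 19.5) (np.float64(344.6), np.float64(258.7))
(13, -13, 19.5) (np.float64(296.8), np.float64(258.6))
dot (np.float64(325.53050255307716), np.float64(228.91991400161248)) [ 0.56935574 -0.14825917  0.067     ] (480, 640, 3)
203 203 203 203 203 179 149 160 195 201 162 104  96  97  98  98  98  98  99  97  97  96  97  97  97  97  97  97  96  98  98  99  99  98  98  98 126 173 196 172 139 148 186 202
203 202 203 203 202 175 147 188 204 170 111  99  99  99  98  98  97  98  97  97  96  97 101 106 108 103  99  97  98  98  98  98  97  96  96  96  96 124 182 200 173 142 183 202
202 202 202 202 202 176 158 190 191 146  98  99  98  98  96  96  97  97  97  97 122 160 191 202 202 194 174 132  97  96  95  97  98  98  98  97  96  
[... 3930 characters left out ...]
53 54 57 76 85 83 79 77 75 74 73 73 73 73
 74 74 74 74 74 73 72 73 71 72 72 72 70 72 71 72 72 73 72 72 73 73 72 73
 73 73 73 73 74 74 73 73 72 72 73 73 72 73 73 73 72 72 73 74 72 71 69 68
 68 61 54 51 52 52 50 52 52 51 53 52 50 50 48 48 50 48] [[208, 210, 201], [208, 210, 201], [208, 210, 201], [208, 210, 201], [139, 138, 136], [137, 137, 135], [131, 130, 128], [122, 121, 119], [116, 114, 112], [111, 110, 106], [107, 106, 103], [109, 107, 104], [208, 210, 201], [208, 210, 201], [208, 210, 201], [208, 210, 201]] [[179, 149, 104], [179, 150, 104], [181, 151, 105], [181, 151, 105], [181, 152, 105], [182, 153, 106], [175, 146, 100], [172, 142, 74], [222, 187, 19], [222, 188, 17], [222, 188, 18]]
```

```bash
cat > m.py <<'E'
from h import *
from bench import status,camera
D=np.array([.571,-.147,.067])
for i in range(3):
    s=status.read_state();w=camera("wrist");Rt,pt,n=target(D,.05)
    g=w["image"].min(2);d=cen(g,326,229,5,125)
    R0=R.from_quat(s["eef_rot"]).as_matrix();M=w["mount"]
    # plane of pan face in tool frame, ray from (shift-corrected) camera
    o=M[:3,3]-[0,.0011,0];v=M[:3,:3]@[(d[0]-w["cx"])/w["fx"],(d[1]-w["cy"])/w["fy"],1]
    nt=R0.T@n;Dt=R0.T@(D-s["ee_pos"]);k=nt@(Dt-o)/(nt@v)
    print(np.round(s["ee_pos"],4),np.round(d,2),"dot in tool mm",((o+k*v)*1000).round(1),"world",(s["ee_pos"]+R0@(o+k*v)).round(4),rel(s,Rt,pt))
E
python3 m.py
```

```text
[ 0.5274 -0.1443  0.189 ] [325.14 229.01] dot in tool mm [ -1.1   1.9 129.5] world [ 0.5705 -0.1469  0.0668] (array([-0.0011,  0.0007,  0.0023]), array([-0.7,  1.9,  0. ]))
[ 0.5273 -0.1446  0.189 ] [324.68 229.04] dot in tool mm [ -1.2   1.5 129.6] world [ 0.5705 -0.1468  0.0668] (array([-0.0008,  0.0005,  0.002 ]), array([-0.7,  1.6,  0.1]))
[ 0.5272 -0.1449  0.189 ] [324.35 228.93] dot in tool mm [ -1.1   1.3 129.6] world [ 0.5705 -0.1469  0.0668] (array([-0.0006,  0.0004,  0.0016]), array([-0.6,  1.3,  0.1]))
```

>>> jog_arm(plan=[[0, 0, 0, -0.5, 0, 8, -1], [0, 0, 0, -0.5, 0, 20, -1], [0, 0, 0, -0.5, 0, 30, -1], [0, 0, 0, -0.5, 0, 35, -1], [0, 0, 0, -0.5, 0, 35, -1], [0, 0, 0, -0.5, 0, 35, -1], [0, 0, 0, -0.5, 0, 35, -1], [0, 0, 0, -0.5, 0, 35, -1], [0, 0, 0, -0.5, 0, 35, -1], [0, 0, 0, -0.5, 0, 35, -1]])

```text
time: 8.3
ee_pos: [0.5382, -0.1464, 0.1557]
eef_rot: [0.985, -0.01, 0.173, 0.002]
ft_force: [-0.1, -0.5, -1.2]
width: 0.0254
grip_force: 44.9
```

Run:
```python
from h import *
from bench import status,camera
s=status.read_state();print(s["time"],rel(s,*target(np.array([.5705,-.1469,.067]),.015)[:2]),s["ft_force"])
w=camera("wrist");c=camera("side")
a=cv2.resize(w["image"][190:290,270:370,::-1],(400,400),interpolation=2);b=cv2.resize(c["image"][150:250,300:400,::-1],(400,400),interpolation=2)
cv2.imwrite("pics/4.png",np.hstack([a,b]))
```

```text
8.3 (array([ 0.0001,  0.0005, -0.0004]), array([-0. , -0.1, -0.1])) [-0.10920352 -0.48275171 -1.21605028]
```

View pics/4.png

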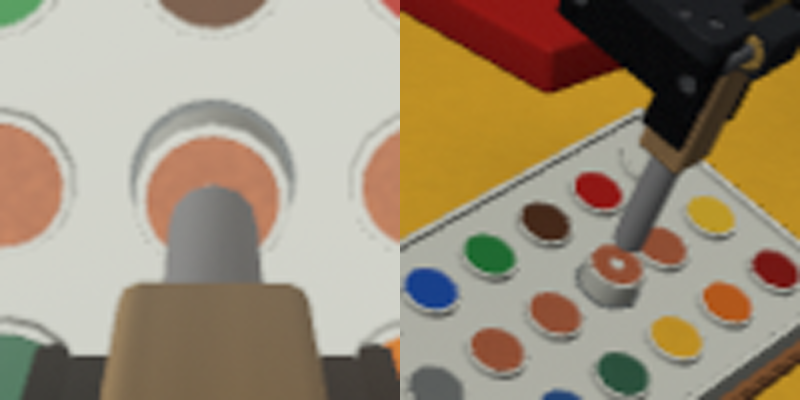

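The foot is centred on the pan in the wrist crop and about 15 mm above it in the side crop. Next I'll lower to contact.

>>> jog_arm(plan=[[0, 0, 0, 0, 0, 5, -1], [0, 0, 0, 0, 0, 10, -1], [0, 0, 0, 0, 0, 13, -1], [0, 0, 0, 0, 0, 15, -1], [0, 0, 0, 0, 0, 17, -1], [0, 0, 0, 0, 0, 18, -1], [0, 0, 0, 0, 0, 19, -1], [0, 0, 0, 0, 0, 19, -1], [0, 0, 0, 0, 0, 19, -1], [0, 0, 0, 0, 0, 19, -1]])

```text
time: 9.4
ee_pos: [0.5445, -0.1464, 0.1376]
eef_rot: [0.985, -0.01, 0.173, 0.002]
ft_force: [-3.6, 2.1, 2.1]
width: 0.0254
grip_force: 44.9
```

```bash
cat > f.py <<'E'
from h import *
from bench import status,camera
for i in range(3):
    s=status.read_state();Rt,pt,n=target(np.array([.5705,-.1469,.067]),0)
    f=np.array(s["ft_force"])-[0,0,-1.2];print(s["time"],rel(s,Rt,pt),f.round(2),"along n",(f@n).round(2),s["grip_force"])
    camera("side")
E
python3 f.py
```

```text
9.4 (array([-0.0002,  0.0012, -0.0003]), array([ 0.3,  0. , -4.2])) [-3.64  2.07  3.28] along n 4.34 44.920031782239676
9.45 (array([-0.0001,  0.0012, -0.0004]), array([ 0.3, -0. , -4.3])) [-3.92  1.78  3.03] along n 4.2 44.919872749596834
9.5 (array([-0.0001,  0.0011, -0.0004]), array([ 0.3, -0. , -4.3])) [-3.34  1.33  2.68] along n 3.67 44.919868600554764
```

>>> jog_arm(plan=[[0, 0, 0, 0, 0, 1, -1], [0, 0, 0, 0, 0, 2, -1], [0, 0, 0, 0, 0, 3, -1], [0, 0, 0, 0, 0, 4, -1], [0, 0, 0, 0, 0, 5, -1], [0, 0, 0, 0, 0, 5.5, -1], [0, 0, 0, 0, 0, 6, -1], [0, 0, 0, 0, 0, 6, -1], [0, 0, 0, 0, 0, 6, -1], [0, 0, 0, 0, 0, 6, -1]])

```text
time: 10.55
ee_pos: [0.5467, -0.1466, 0.1322]
eef_rot: [0.985, -0.01, 0.173, 0.002]
ft_force: [-5.5, 2.2, 6.3]
width: 0.026
grip_force: 44.9
```

```bash
python3 f.py
python3 - <<'E'
from h import *
from bench import status,camera
w=camera("wrist");c=camera("side")
a=cv2.resize(w["image"][190:290,270:370,::-1],(400,400),interpolation=2);b=cv2.resize(c["image"][150:250,300:400,::-1],(400,400),interpolation=2)
cv2.imwrite("pics/5.png",np.hstack([a,b]))
E
```

```text
10.55 (array([ 0.0001,  0.0009, -0.0004]), array([  0.1,  -0.1, -10.1])) [-5.51  2.16  7.54] along n 8.99 44.92011155001819
10.6 (array([ 0.    ,  0.0008, -0.0003]), array([  0.1,  -0.1, -10.1])) [-5.4   2.16  6.93] along n 8.37 44.92016185540706
10.65 (array([ 0.0001,  0.0008, -0.0004]), array([  0. ,  -0.1, -10.1])) [-6.64  2.09  7.05] along n 8.91 44.92011106107384
```

View pics/5.png

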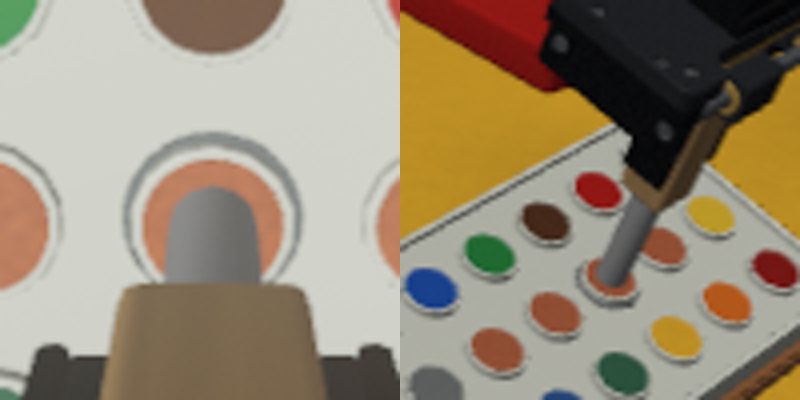

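>>> jog_arm(plan=[[0, 0, 0, 0, 0, 0.5, -1], [0, 0, 0, 0, 0, 1, -1], [0, 0, 0, 0, 0, 1, -1], [0, 0, 0, 0, 0, 1, -1], [0, 0, 0, 0, 0, 1, -1], [0, 0, 0, 0, 0, 1, -1], [0, 0, 0, 0, 0, 1, -1]])

```text
time: 11.5
ee_pos: [0.5471, -0.1465, 0.1313]
eef_rot: [0.985, -0.01, 0.173, 0.002]
ft_force: [-7.0, 2.8, 6.7]
width: 0.0256
grip_force: 44.9
```

```bash
python3 f.py
python3 - <<'E'
from h import *
from bench import status,camera
w=camera("wrist");np.savez("w6.npz",**w);h=cv2.cvtColor(w["image"],cv2.COLOR_RGB2HSV)
m=((h[...,1]>60)&((h[...,0]<14))).astype(np.uint8);m[:225]=0;m[268:]=0
for lo,hi in ((245,290),(300,348),(353,400),(200,245)):
    k=m[:,lo:hi];rows=np.where(k.any(1))[0]
    print(lo,rows.min(),rows.max(),[(r,*(np.where(k[r])[0][[0,-1]]+lo)) for r in range(rows.min(),min(rows.max(),263)+1,3)])
E
```

```text
11.5 (array([ 0.0001,  0.0008, -0.0003]), array([  0. ,  -0.1, -11.1])) [-7.04  2.77  7.91] along n 9.86 44.92017043288797
11.55 (array([ 0.    ,  0.0009, -0.0004]), array([  0.1,  -0.1, -11.1])) [-7.7   2.98  7.7 ] along n 9.89 44.9202002864331
11.6 (array([ 0.0001,  0.0008, -0.0004]), array([  0.1,  -0.1, -11.1])) [-6.88  2.67  7.76] along n 9.66 44.920174330472946
245 230 263 [(230, np.int64(259), np.int64(266)), (233, np.int64(253), np.int64(274)), (236, np.int64(250), np.int64(277)), (239, np.int64(248), np.int64(279)), (242, np.int64(247), np.int64(280)), (245, np.int64(247), np.int64(281)), (248, np.int64(247), np.int64(281)), (251, np.int64(248), np.int64(280)), (254, np.int64(249), np.int64(279)), (257, np.int64(251), np.int64(277)), (260, np.int64(255), np.int64(274)), (263, np.int64(264), np.int64(267))]
300 230 257 [(230, np.int64(319), np.int64(326)), (233, np.int64(312), np.int64(333)), (236, np.int64(309), np.int64(336)), (239, np.int64(307), np.int64(338)), (242, np.int64(306), np.int64(339)), (245, np.int64(306), np.int64(340)), (248, np.int64(306), np.int64(340)), (
[... 323 characters left out ...]
364), np.int64(399)), (248, np.int64(364), np.int64(398)), (251, np.int64(365), np.int64(398)), (254, np.int64(366), np.int64(396)), (257, np.int64(368), np.int64(394)), (260, np.int64(371), np.int64(391)), (263, np.int64(378), np.int64(384))]
200 230 263 [(230, np.int64(200), np.int64(207)), (233, np.int64(200), np.int64(214)), (236, np.int64(200), np.int64(218)), (239, np.int64(200), np.int64(220)), (242, np.int64(200), np.int64(221)), (245, np.int64(200), np.int64(222)), (248, np.int64(200), np.int64(222)), (251, np.int64(200), np.int64(222)), (254, np.int64(200), np.int64(221)), (257, np.int64(200), np.int64(219)), (260, np.int64(200), np.int64(216)), (263, np.int64(207), np.int64(208))]
```

```bash
python3 -c "
from bench import order;print(order.close_job())"
```

```text
the job is handed in; nothing more can be done
None
```

I handed the job in with the press still gripped, square to within about 0.05°, its foot centred on the raised pan and holding it level with its neighbours at about 9.8 N; the cup, brush and eraser were left alone.

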